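# Slide a flat slide case over a panel's edge, pick it up and stack it in the storage stand

## Task

Put the flat orange slide case away: slide it along the slanted viewing panel until it sticks well out over the panel's near end, take it there by its thickness, and carry it to the slanted storage stand. Stack it on the face of the blue case with its lower edge down on the ledge, and push it along until it is square with the blue case, against the stand's far stop. Do not shift the blue case, and leave the cup and the dropper bottles where they stand.

Things in the scene. Friction and masses are not known exactly. Their poses are not given: they have to be found in the camera images.
- slide_case: Orange flat closed case for microscope slides, a plain slab 120 x 90 x 12 mm (x, y, z), 0.09 to 0.17 kg, loose. Origin: centre of the 120 x 90 underside (the face on the slope); x along its length, y up the slope, z out through the thickness. It starts on the viewing panel, lower long edge on the ledge, overhanging nowhere. Only its 12 mm thickness is narrow enough to grip.
- stored_case: Blue flat case, same size and frame as the orange one, loose, 0.13 kg. It lies in the storage stand against the backrest, lower edge on the ledge, far end against the stop. The orange case goes on its face in the same orientation.
- viewing_panel: Fixed slanted viewing panel, white face in a grey housing. Origin at its foot, on the worktop. Face 150 mm long, 100 mm up the slope (10 mm more than a case), housing 14 mm thick behind the face, both ends open. Ledge 14 mm deep, no rim. Foot plate 130 mm long, 9 mm high: beneath an overhanging case there is free space. With over 55 mm of overhang the case may tip off.
- viewing_panel_corner (a point): Slope frame of the viewing panel. Origin: mid-length of the line where ledge meets face, 30 mm above the worktop. x along the ledge (-x end is the near one, towards the robot; face ends at x = -75 and +75 mm), y up the slope, z straight out of the face. The face is 50 degrees from level and looks to the robot's right, so y rises to the left; yaw differs.
- storage_stand: Fixed slanted aluminium storage stand; origin at its foot, on the worktop. Backrest 4 mm thick, 75 mm up the slope (lower than a case). Ledge with a 6 mm rim along its front, a stop wall at its far end, near end open. Foot plate 110 mm long, 9 mm high.
- storage_stand_corner (a point): Slope frame of the storage stand, laid out as the panel's (same 50 degree slope, origin 30 mm up). Backrest x -55 to +66 mm; ledge x -80 to +66, z 0 to 39 mm; rim z 37 to 40, 6 mm high in y; stop's inner face at x = +61 mm, stop y to 60, z to 40 mm. Blue case fills z 0 to 12; the orange one belongs at z 12 to 24 mm, its underside centre at (0, 45, 12) mm.
- sample_cup: Bystander: clear cup with green leaf pieces, 51 mm across, 64 mm high, standing loose on the worktop; origin at the centre of its underside, z up.
- dropper_blue: Bystander: white dropper bottle with a blue cap, 33 mm across, 94 mm high, standing loose; origin at the centre of its underside, z up.
- dropper_red: Bystander: white dropper bottle with a red cap, 33 mm across, 94 mm high, standing loose; origin at the centre of its underside, z up.

How it is judged (in metres and radians):
On the way, in this order (a step that is already met when the one before it is completed fails the run):
1. the orange case, still lying on the panel and its ledge, overhangs the panel's near end by at least 25 mm (x of slide_case in the frame of viewing_panel_corner below -0.04 m and z of slide_case in the frame of viewing_panel_corner between -0.004 and 0.006 m and y of slide_case in the frame of viewing_panel_corner between 0.04 and 0.053 m and angle between the z axis of slide_case and the z axis of viewing_panel_corner, either way round below 0.12 rad), for 0.2 s.
2. the orange case is held by the fingers, clear of the panel (contact force between the fingers and slide_case above 0.5 N and contact force between slide_case and viewing_panel below 0.01 N and (height (world z) of slide_case above 0.085 m or z of slide_case in the frame of viewing_panel_corner above 0.025 m)), for 0.1 s.
3. the orange case stands on the stand's ledge in front of the blue case (y of slide_case in the frame of storage_stand_corner between 0.038 and 0.052 m and z of slide_case in the frame of storage_stand_corner between 0.009 and 0.02 m and contact force between slide_case and storage_stand above 0.1 N), for 0.1 s.
At the end, for the whole second after the job is handed in: The orange case lies flat on the face of the blue case in the storage stand (faces within 2.5 mm and 0.06 rad), its lower edge on the ledge (within 4 mm), its ends within 6 mm of the blue case's ends; the blue case is within 8 mm of where it was; everything is released and at rest (x of slide_case in the frame of storage_stand_corner between -0.006 and 0.006 m and x of slide_case in the frame of stored_case between -0.006 and 0.006 m and y of slide_case in the frame of stored_case between -0.004 and 0.004 m and z of slide_case in the frame of stored_case between 0.0095 and 0.0145 m and y of slide_case in the frame of storage_stand_corner between 0.041 and 0.049 m and angle between the z axis of slide_case and the z axis of stored_case, either way round below 0.06 rad and angle between the x axis of slide_case and the x axis of stored_case, either way round below 0.06 rad and distance of stored_case from where it was at the start of the episode below 0.008 m and linear speed of each of slide_case, stored_case below 0.01 m/s); the robot touches nothing.
It fails at once if a standing cup or dropper bottle is shifted by more than 25 mm or knocked over (distance of any of sample_cup, dropper_blue, dropper_red from where it was at the start of the episode above 0.025 m or angle between any of sample_cup, dropper_blue, dropper_red's own z axis and vertical above 0.5 rad).
It fails at once if the blue case is shifted by more than 15 mm (distance of stored_case from where it was at the start of the episode above 0.015 m).
It also fails if it takes over 67 s, if anything falls off the work surface, if the arm or the gripper's body presses on something with over 40 N, if the wrist force passes 120 N, or if a joint passes its speed limit or range.

## Robot

A 6-joint arm with a two-finger parallel gripper is mounted at the origin on a cart in front of the work surface, level with it; the furniture and walls round the work are solid. World frame = base frame: x ahead of the robot, y to its left, z up, the work surface at z = 0. Lengths are in mm, angles in rad, forces in N, time in s.
With the tool pointing down it reaches from about 275 to 1000 mm from the base axis. Payload 8.4 kg.
Tool frame: the origin (TCP) lies on the centre line of the jaws, within the pads' length; the fingertips stand r.tip_reach ahead of it and the grasp point (between the pads) lies 11 mm behind it (r.tip_reach is the distance from the TCP to the fingertips, in mm); z points along the fingers, y is the line along which they close (so a half turn about z gives the same grasp; the last joint's range is limited). The gripper opens to 85 mm and grips with 20 to 120 N. Pads are 22 mm wide; open, the fingers measure 114 mm over their backs; the gripper's body (76 mm by 85 mm) begins 54 mm behind the grasp point. The pads swing forward as they close: fully open they stand 13 mm farther back than shut.
Start: joints at [-1.232, 0.353, 1.633, -0, 1.155, -0.002], TCP at [208.899, -589.058, 211.081] pointing down, gripper open.
Joint ranges: [-2.63, 2.63], [-0.92, 2.1], [0.06, 2.66], [-1.3, 4.44], [0, 2.69], [-3.02, 3.02]. Speed limits (rad/s): [2.22, 2.22, 2.79, 3.14, 3.14, 3.14].

## Interface

Orientations are given as [roll, pitch, yaw] about the fixed x, y, z axes, in that order (R = Rz(yaw) Ry(pitch) Rx(roll)).
In Python, from rig import r gives the robot as it stands.
- The arm moves only by the tool carry_out, never from a script. Its argument "targets" is a list of rows, each an object with "dp": the shift along the tool's x, y, z in mm, a list of three; "yaw": the turn about the tool's z in degrees. A call has 1 to 12 rows; each row is the pose to reach, as a shift and turn from the pose commanded when the call began, along the tool's axes at that moment; what a row does not reach only later rows make up. A row lasts 1/8 s, in which the tool goes at most 62.5 mm and 10.7 degrees, less where a joint would pass 70% of its speed; a pose out of reach is approached as far as the arm can. A call with a gripper value outside its range is refused whole. "fingers" is the opening, from -1 (shut) to 1 (fully open), so that 0 is half open, set as the call begins (left out, the last holds). The fingers move at their own pace and stop on an object; "grip_force" is the grip in N (left out, the last holds). Time passes only in rows, so rows that repeat a pose let the fingers close. It gives the time, the measured TCP pose, the force, the opening and the grip force at its end, in the units of the state.
- r.sense(): the state, without advancing time (a new reading comes with each control period).
- r.grab_frame(name): name is "scene" or "top" or "wrist"; returns the picture (480x640x3 uint8, red, green, blue); there is no depth.
- r.get_calibration(name): a dict with "fx", "fy", "cx", "cy" (pixels), "rvec" (rotation vector, rad) and "tvec" (3), from world to camera coordinates, as OpenCV has them. Camera axes: x right, y down, z forward; pixel columns grow to the right and rows downward; lengths in mm; the calibration is good to about 2 mm. A picture is of the moment at which its call begins: read the wrist's pose just before it. get_calibration takes no time and is no camera call; for the wrist camera it gives the pose at the moment of the call.
- r.sign_off(): hands the job in; it is judged then, once.
The state is a dict: "clock": time; "qpos": joint angles; "qvel": joint speeds; "joint_efforts": joint torques, N m; "eef_pos": TCP position; "tcp_rot": TCP orientation; "contact_force": force on the tool from outside, world axes, zero at the start; "wrist_torque": the same for the moment, N m; "opening": opening from 0.0 (shut) to 1.0 (fully open); "grasp_force": force on a finger pad.
Only numpy, scipy, OpenCV 4.12 (cv2) and the standard library are available. Lean on these libraries where they do the work, as an engineer would, in place of code of your own. Each camera call takes 0.05 s, during which the arm holds its last target. There are 200 camera calls.

## Working session

There is one attempt and no reset: what is moved stays moved. The work goes in short steps, Python scripts to look and compute and a tool call to move; the robot and the scene stay as the last step left them, time stands still between calls to the robot, and variables do not carry over. Pictures are saved under pics/ and viewed, at most 10 in all, crops included, and the job is handed in when it is done.

Besides the shell and the picture viewer there is one more tool, called as name(argument=value, ...), one argument or row to a line, values as JSON. carry_out: Moves the arm, as the interface text tells. Its arguments: {"type":"object","properties":{"targets":{"type":"array","items":{"type":"object","properties":{"dp":{"type":"array","items":{"type":"number"}},"yaw":{"type":"number"}}}},"fingers":{"type":"number"},"grip_force":{"type":"number"}},"required":["targets"]}

```bash
ls; mkdir -p pics; python3 - <<'E'
from rig import r
import cv2
print(r.sense(), r.tip_reach)
for n in("scene","top"):
    im=r.grab_frame(n); cv2.imwrite(f"pics/{n}0.png",im[:,:,::-1]); print(n,r.get_calibration(n))
E
```

```text
pics
{'clock': 0.0, 'qpos': array([-1.23238170e+00,  3.53686832e-01,  1.63414398e+00,  1.35269856e-05,
        1.15519110e+00, -2.39528924e-03]), 'qvel': array([ 0.00043339, -0.00038562,  0.00136521,  0.00198963,  0.00071576,
       -0.00115499]), 'joint_efforts': array([ 2.75539547e-03, -6.05247831e+01, -3.42065942e+01,  1.25041461e-04,
        9.20624589e-03,  2.32526361e-05]), 'eef_pos': array([ 208.7441661 , -588.56879461,  210.3333267 ]), 'tcp_rot': array([-3.14016343e+00, -1.57910927e-05,  3.40804430e-01]), 'contact_force': array([-0.04094362,  1.03335684,  0.11558024]), 'wrist_torque': array([-0.00890495, -0.01884936, -0.04320587]), 'grasp_force': 0.0, 'opening': 0.9985015268990097} 8.0
scene {'fx': 566.0321508930398, 'fy': 566.0321508930398, 'cx': 324.1479501344207, 'cy': 231.69379623297087, 'rvec': array([ 1.03575735, -2.54245576,  0.92138099]), 'tvec': array([ 346.82100639,  332.36296143, 1024.02146281])}
top {'fx': 460.13121001533614, 'fy': 460.13121001533614, 'cx': 330.8008951066011, 'cy': 235.63391509202017, 'rvec': array([ 2.20872632, -2.15099175,  0.10199705]), 'tvec': array([ -21.93171274,  511.87121784, 1061.47833106])}
```

View pics/scene0.png

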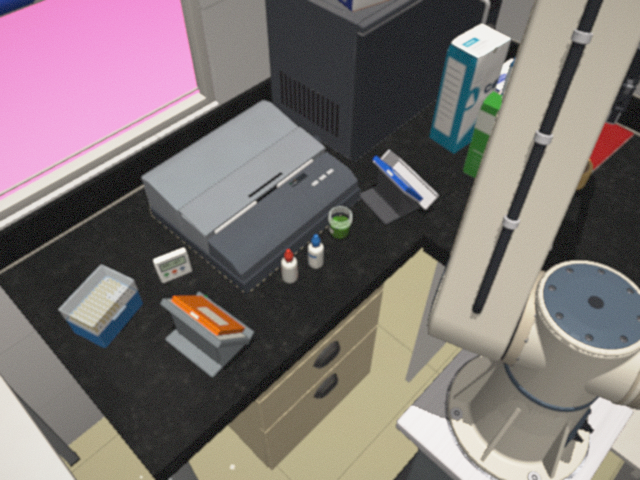

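View pics/top0.png

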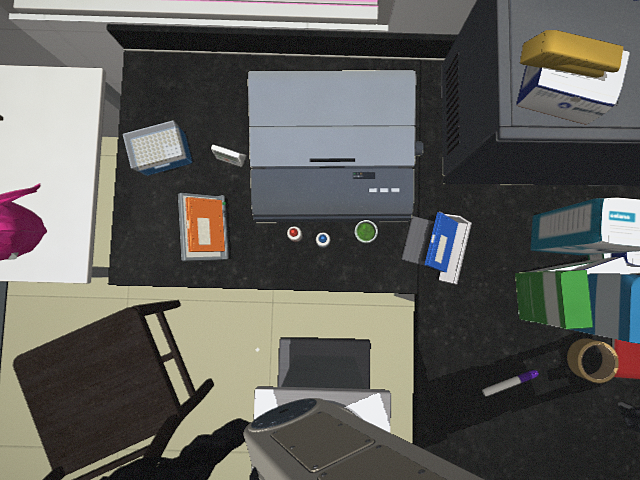

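The top view (up = +x, left = +y) shows the orange case on its panel at about (203,226) px. The blue case is in its stand at about (445,240), and the bottles and cup are at (294,233), (322,240) and (366,231). Next I fit box silhouettes to the colour masks.

```bash
cat > h.py <<'E'
import numpy as np, cv2, pickle
from scipy.spatial.transform import Rotation as Ro
from scipy.optimize import least_squares, minimize
S=np.radians(50)
def Rs(yaw): return (Ro.from_euler('z',yaw)*Ro.from_euler('x',S)).as_matrix()
def proj(c,P): return cv2.projectPoints(np.float64(P).reshape(-1,1,3),c['rvec'],c['tvec'],np.array([[c['fx'],0,c['cx']],[0,c['fy'],c['cy']],[0,0,1.]]),None)[0][:,0]
def ray(c,uv,z):
    R=cv2.Rodrigues(c['rvec'])[0]; o=-R.T@c['tvec']; d=R.T@np.array([(uv[0]-c['cx'])/c['fx'],(uv[1]-c['cy'])/c['fy'],1]); return o+d*(z-o[2])/d[2]
def frame(X,Y,yaw): return Rs(yaw),np.array([X,Y,30.])
BOX=np.array([[x,y,z] for x in(-60,60) for y in(0,90) for z in(0,12)],float)
def hull(p): return cv2.convexHull(np.float32(p))[:,0]
def mask(im,col,roi):
    hsv=cv2.cvtColor(im,cv2.COLOR_RGB2HSV); H,s,v=cv2.split(hsv)
    lo,hi=(5,20) if col=='o' else (105,125)
    m=((H>=lo)&(H<=hi)&(s>140)&(v>60)).astype(np.uint8); o=np.zeros_like(m); x0,y0,x1,y1=roi; o[y0:y1,x0:x1]=m[y0:y1,x0:x1]
    n,l,st,_=cv2.connectedComponentsWithStats(o); o=(l==1+st[1:,4].argmax()).astype(np.uint8)
    return hull(np.argwhere(o)[:,::-1])
def fitbox(views,p0,box=BOX):
    # views: [(calib, hull)] ; p=(X,Y,yaw) of slope-frame with case x=0 ; maximise hull IoU at 4x
    def cost(p):
        R,t=frame(*p[:2],p[2]/300); e=0
        for c,h in views:
            g=hull(proj(c,box@R.T+t)); a=abs(cv2.contourArea(h)); b=abs(cv2.contourArea(g)); i=cv2.intersectConvexConvex(h,g)[0]; e+=1-i/(a+b-i+1e-9)
        return e
    q=np.array([p0[0],p0[1],p0[2]*300]); 
    for _ in range(3): 
        s=minimize(cost,q,method='Nelder-Mead',options=dict(initial_simplex=np.vstack([q]+[q+15*e for e in np.eye(3)]),xatol=.05,fatol=1e-5,maxiter=800)); q=s.x
    return np.array([q[0],q[1],q[2]/300]),s.fun
E
python3 - <<'E'
from h import *
from rig import r
C={n:r.get_calibration(n) for n in("scene","top")}; I={n:cv2.imread(f"pics/{n}0.png")[:,:,::-1].copy() for n in C}
for col,roi,z in(('o',{'top':(170,180,240,270),'scene':(150,280,260,350)},65),('b',{'top':(415,200,480,290),'scene':(360,140,445,220)},65)):
    hs={n:mask(I[n],col,roi[n]) for n in C}
    for n in C: print(n,hs[n].min(0),hs[n].max(0))
    m=ray(C['top'],hs['top'].mean(0),z); print('guess',m)
    for vs in(['top','scene'],['top'],['scene']):
        print(col,vs,fitbox([(C[n],hs[n]) for n in vs],(m[0],m[1]-29,0)))
for n,uv,z in(('cup',(366,231),64),('blue',(322,240),94),('red',(294,233),94)): print(n,ray(C['top'],uv,z))
out=[]
for n,(x0,y0,x1,y1) in(('top',(160,170,240,270)),('top',(395,195,475,295)),('scene',(150,280,260,380)),('scene',(350,140,450,230))):
    out.append(cv2.resize(I[n][y0:y1,x0:x1],(400,300) if n=='scene' else (400,300),interpolation=cv2.INTER_CUBIC))
cv2.imwrite('pics/m.png',np.vstack([np.hstack(out[:2]),np.hstack(out[2:])])[:,:,::-1])
E
```

```text
scene [172. 295.] [243. 334.]
top [186. 197.] [224. 251.]
guess [531.14435772 272.06322396  65.        ]
o ['top', 'scene'] (array([5.29405255e+02, 2.51366412e+02, 1.39806870e-01]), np.float64(0.1262992548995524))
o ['top'] (array([5.29198661e+02, 2.51403192e+02, 1.38892038e-01]), np.float64(0.051417733575538804))
o ['scene'] (array([5.29554728e+02, 2.51433859e+02, 1.40191960e-01]), np.float64(0.0745703891819387))
scene [392. 174.] [420. 199.]
top [425. 212.] [457. 271.]
guess [ 504.47938245 -258.3095945    65.        ]
b ['top', 'scene'] (array([ 4.94547555e+02, -2.81719700e+02, -1.98993214e-01]), np.float64(0.7030163253785512))
b ['top'] (array([ 4.94436991e+02, -2.81597055e+02, -2.14058190e-01]), np.float64(0.041515289361089835))
b ['scene'] (array([ 4.82822731e+02, -2.77204064e+02, -6.26490827e-02]), np.float64(0.5755319115293063))
cup [521.32230745 -87.66825234  64.        ]
blue [495.87486844  11.09561815  94.        ]
red [509.65988798  73.0626372   94.        ]
```

View pics/m.png

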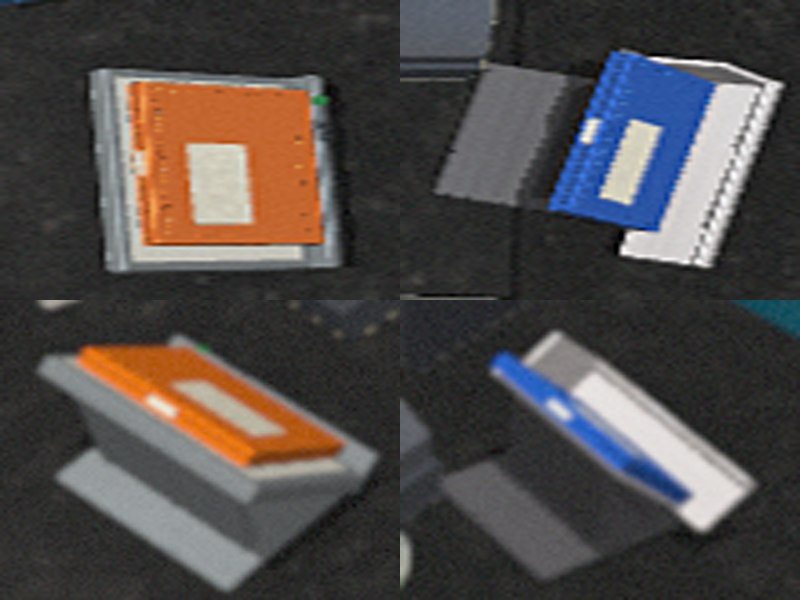

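The orange fit is consistent in both views: slope frame about (529, 251), yaw 0.139. The blue case is partly hidden in the scene view, so I take the top-view fit: (494, -282), yaw about -0.214. In the crop, the panel's far-left housing corner is at about (178,193) px and the near-left one at about (182,259).

```bash
cat >> h.py <<'E'
PAN=[529.3,251.4,.139]; STA=[494.4,-281.6,-.214]
def pt(F,x,y,z=0): R,t=frame(*F); return R@np.array([x,y,z])+t
def go(s,P,dirY):
    """dp (tool axes, mm) and yaw (deg) from state s to TCP P with tool y along world direction dirY (mod pi)"""
    R=Ro.from_euler('xyz',s['tcp_rot']).as_matrix(); dp=R.T@(np.array(P)-s['eef_pos'])
    cur=np.arctan2(R[1,1],R[0,1]); d=(dirY-cur+np.pi/2)%np.pi-np.pi/2
    return dp.round(1), round(-np.degrees(d),1), 'q6 after ~', s['qpos'][5]
E
python3 - <<'E'
from h import *
from rig import r
c=r.get_calibration('top'); s=r.sense()
for uv in((178.4,193.3),(181.6,259.3)):
    p=ray(c,uv,104.); R,t=frame(*PAN); print(p,(p-t)@R)
T=pt(PAN,90,32); print(T); print(go(s,[T[0],T[1],250],PAN[2]))
print('stand far top etc',pt(STA,60,90,12),pt(STA,0,0,40))
E
```

```text
[589.1955045  328.03292763 104.        ] [ 69.93552392 100.13659108  -4.21457898]
[445.148442   313.22118355 104.        ] [-74.77442007 103.53645066  -8.26637385]
[615.58203264 284.24056906  54.51342218]
(array([ 675.2, -686.8,  -38.7]), np.float64(-78.4), 'q6 after ~', np.float64(-0.0024033405940891176))
stand far top etc [ 563.36494611 -246.79380251  106.6574512 ] [ 487.89259508 -311.54281589   55.71150439]
```

carry_out(
  targets=[
    {"dp": [40,-40,-38],"yaw": -8},
    {"dp": [82,-83,-38],"yaw": -17},
    {"dp": [125,-127,-38],"yaw": -26},
    {"dp": [168,-171,-38],"yaw": -35},
    {"dp": [211,-215,-38],"yaw": -44},
    {"dp": [254,-258,-38],"yaw": -53},
    {"dp": [297,-302,-38],"yaw": -62},
    {"dp": [340,-346,-38],"yaw": -70},
    {"dp": [383,-390,-38],"yaw": -78},
    {"dp": [426,-433,-38],"yaw": -78},
    {"dp": [469,-477,-38],"yaw": -78},
    {"dp": [512,-521,-38],"yaw": -78},
  ],
  fingers=-1,
)

```text
clock: 1.6
eef_pos: [517.7, 75.2, 249.0]
tcp_rot: [3.142, 0.0, 1.702]
contact_force: [1.0, -0.8, 0.8]
opening: 0.003
grasp_force: 0.0
```

```bash
python3 - <<'E'
from h import *
from rig import r
s=r.sense(); T=pt(PAN,90,32); print(s['clock'],s['eef_pos'],s['qpos'],go(s,[T[0],T[1],180],PAN[2]))
E
```

```text
1.6 [517.72941012  75.15160897 248.98523882] [ 1.41411536e-01  1.57075397e-01  1.80645114e+00 -2.01918563e-04
  1.17804896e+00  9.82029984e-03] (array([194.4, 124.5,  69. ]), np.float64(-0.4), 'q6 after ~', np.float64(0.009820299844799596))
```

carry_out(
  targets=[
    {"dp": [50,32,10]},
    {"dp": [100,64,20]},
    {"dp": [150,96,30]},
    {"dp": [194,124,40]},
    {"dp": [194,124,40]},
  ],
)

```text
schema error: expected keys dp, yaw
```

```bash
python3 - <<'E'
from h import *
from rig import r
s=r.sense(); c=r.get_calibration('wrist'); im=r.grab_frame('wrist'); cv2.imwrite('pics/w1.png',im[:,:,::-1]); pickle.dump(c,open('w1.pkl','wb'))
print(s['eef_pos'],s['contact_force'])
hw=mask(im,'o',(0,0,640,480)); print(hw.min(0),hw.max(0)); R,t=frame(*PAN)
print('pred',proj(c,BOX@R.T+t).round())
E
```

```text
[517.72941012  75.15160897 248.98523882] [ 0.99501441 -0.76723263  0.80002571]
[285.   0.] [429.  10.]
pred [[ 290.   -0.]
 [ 290.    9.]
 [ 281. -133.]
 [ 280. -123.]
 [ 430.   -2.]
 [ 432.    8.]
 [ 466. -135.]
 [ 469. -124.]]
```

View pics/w1.png

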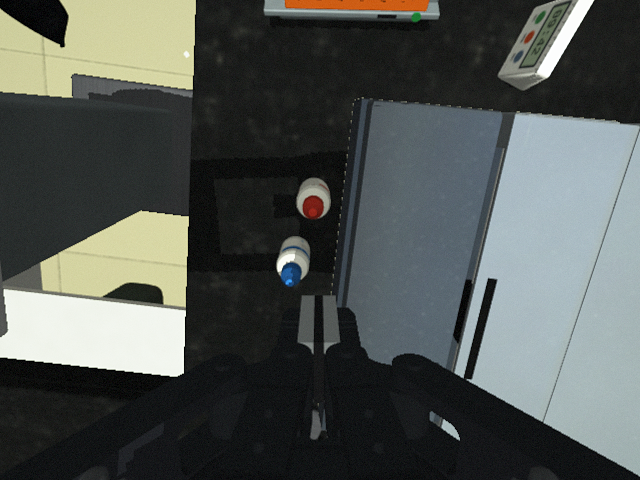

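The wrist picture looks towards +y. The orange lower edge is at the top rim, columns 285–429, against a predicted 290–432, so the fit agrees. I'll go on and take a refining frame midway.

carry_out(
  targets=[
    {"dp": [40,30,0],"yaw": 0},
    {"dp": [80,60,0],"yaw": 0},
    {"dp": [80,60,0],"yaw": 0},
  ],
)

```text
clock: 2.02
eef_pos: [567.2, 162.9, 248.4]
tcp_rot: [-3.141, -0.001, 1.705]
contact_force: [-0.5, -1.7, -0.1]
opening: -0.001
grasp_force: 0.0
```

```bash
python3 - <<'E'
from h import *
from rig import r
s=r.sense(); c=r.get_calibration('wrist'); im=r.grab_frame('wrist'); cv2.imwrite('pics/w2.png',im[:,:,::-1]); pickle.dump(c,open('w2.pkl','wb'))
hw=mask(im,'o',(0,0,640,480)); print(s['eef_pos'],hw.min(0),hw.max(0)); 
print(fitbox([(c,hw)],PAN)); R,t=frame(*PAN); print(proj(c,BOX@R.T+t).round()); print(hw.astype(int).tolist())
T=pt(PAN,90,32); print(go(s,[T[0],T[1],180],PAN[2]))
E
```

```text
[567.24743345 162.89496064 248.38129033] [194.   8.] [364. 111.]
(array([5.25407419e+02, 2.49136800e+02, 1.11342379e-01]), np.float64(0.022233587543078692))
[[227.  99.]
 [226. 109.]
 [199.   8.]
 [197.  20.]
 [357.  98.]
 [358. 109.]
 [368.   7.]
 [369.  19.]]
[[364, 24], [354, 99], [352, 110], [350, 111], [308, 110], [225, 108], [221, 107], [220, 105], [217, 96], [204, 54], [196, 28], [194, 21], [194, 15], [195, 9], [197, 8], [206, 8], [284, 10], [361, 12], [363, 13], [364, 17]]
(array([113.8,  64.1,  68.4]), np.float64(-0.3), 'q6 after ~', np.float64(0.14247977534561146))
```

View pics/w2.png

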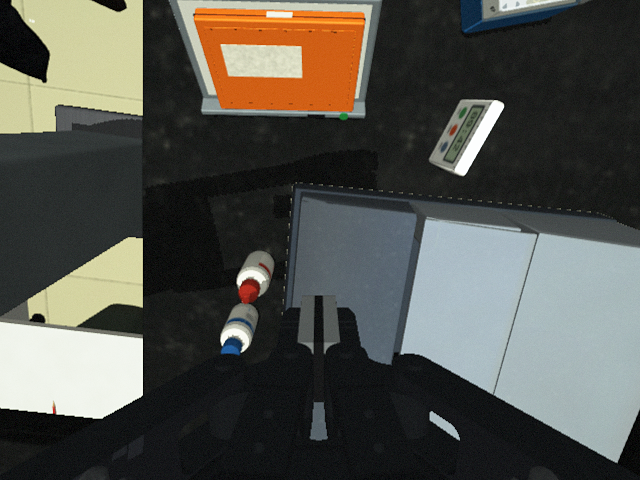

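Wrist picture: the ledge runs over columns 202–366 and the case's lower edge over 221–352, so the case sits about 2 mm past the panel's middle. Averaging the fits, I take the panel at (527.5, 250.3), yaw 0.127.

```bash
sed -i 's/^PAN=.*;/PAN=[527.5,250.3,.127];/' h.py; python3 - <<'E'
from h import *
from rig import r
s=r.sense(); T=pt(PAN,88,32); print(T,s['eef_pos']);print(go(s,[T[0],T[1],180],PAN[2]),go(s,[T[0],T[1],81],PAN[2]))
E
```

```text
[612.18600511 281.84952727  54.51342218] [566.26307964 161.30940815 248.2810037 ]
(array([113.4,  61.6,  68.2]), np.float64(0.4), 'q6 after ~', np.float64(0.14158574520051465)) (array([113.4,  61.8, 167.2]), np.float64(0.4), 'q6 after ~', np.float64(0.14158574520051465))
```

carry_out(
  targets=[
    {"dp": [40,21,20],"yaw": 0},
    {"dp": [80,42,50],"yaw": 0},
    {"dp": [113,62,80],"yaw": 0},
    {"dp": [113,62,120],"yaw": 0},
    {"dp": [113,62,145],"yaw": 0},
    {"dp": [113,62,160],"yaw": 0},
    {"dp": [113,62,167],"yaw": 0},
    {"dp": [113,62,167],"yaw": 0},
  ],
)

```text
clock: 3.08
eef_pos: [613.2, 280.1, 82.5]
tcp_rot: [3.141, -0.0, 1.702]
contact_force: [-0.2, -0.8, 0.6]
opening: 0.0
grasp_force: 0.0
```

```bash
python3 - <<'E'
from h import *
from rig import r
s=r.sense(); print(s['eef_pos'],s['contact_force'],pt(PAN,88,32))
for x in (88,40,20): T=pt(PAN,x,32); print(x,go(s,[T[0],T[1],81],PAN[2]))
E
```

```text
[613.21585348 280.07918842  82.51909257] [-0.18430197 -0.76877336  0.64630477] [612.18600511 281.84952727  54.51342218]
88 (array([ 1.9, -0.8,  1.5]), np.float64(0.2), 'q6 after ~', np.float64(0.2953630189846632))
40 (array([  2.1, -48.8,   1.5]), np.float64(0.2), 'q6 after ~', np.float64(0.2953630189846632))
20 (array([  2.2, -68.8,   1.5]), np.float64(0.2), 'q6 after ~', np.float64(0.2953630189846632))
```

carry_out(
  targets=[
    {"dp": [1,-5,1],"yaw": 0},
    {"dp": [2,-10,1],"yaw": 0},
    {"dp": [2,-15,1],"yaw": 0},
    {"dp": [2,-20,1],"yaw": 0},
    {"dp": [2,-25,1],"yaw": 0},
    {"dp": [2,-30,1],"yaw": 0},
    {"dp": [2,-35,1],"yaw": 0},
    {"dp": [2,-40,1],"yaw": 0},
    {"dp": [2,-45,1],"yaw": 0},
    {"dp": [2,-50,1],"yaw": 0},
    {"dp": [2,-50,1],"yaw": 0},
  ],
)

```text
clock: 4.45
eef_pos: [562.8, 275.8, 81.1]
tcp_rot: [-3.141, 0.0, 1.702]
contact_force: [-0.1, -0.2, 0.2]
opening: -0.001
grasp_force: 0.0
```

```bash
python3 - <<'E'
from h import *
from rig import r
s=r.sense(); c=r.get_calibration('top'); im=r.grab_frame('top'); I0=cv2.imread('pics/top0.png')[:,:,::-1].copy()
print(s['eef_pos'],s['contact_force'])
for n in('top','scene'):
    c=r.get_calibration(n); im=r.grab_frame(n); cv2.imwrite(f'pics/{n}1.png',im[:,:,::-1]); h=mask(im,'o',(150,170,260,350)); p,e=fitbox([(c,h)],PAN); R,t=frame(*PAN); print(n,p,e,'case x rel start',((p[:2]-PAN[:2])@[np.cos(.13),np.sin(.13)]))
E
```

```text
[562.76390407 275.81307551  81.10235431] [-0.11057029 -0.22455889  0.15311327]
top [539.63063736 233.91600663   0.53990062] 0.4972620718756684 case x rel start 9.904352818016477
scene [5.28606449e+02 2.51218199e+02 1.39345496e-01] 0.08178494208799425 case x rel start 1.216142574148582
```

```bash
python3 - <<'E'
import cv2,numpy as np
a=cv2.imread('pics/scene1.png')[240:390,120:320]; b=cv2.imread('pics/top1.png')[160:280,140:300]
cv2.imwrite('pics/m2.png',np.hstack([cv2.resize(a,(400,300),interpolation=2),cv2.resize(b,(400,300),interpolation=2)]))
E
```

```text
(no output)
```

View pics/m2.png

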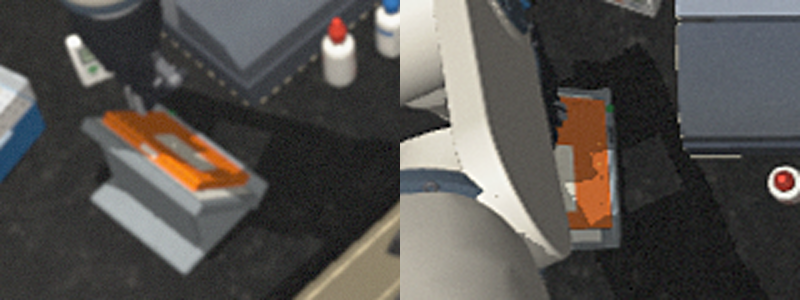

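```bash
python3 - <<'E'
from h import *
from rig import r
c=r.get_calibration('scene'); s=r.sense(); e=s['eef_pos']; print(e,s['contact_force'])
q=proj(c,[e,e-[0,0,-0]-[0,0,8],e+[0,0,50]]); print(((q-[120,240])*2).round())
for F in(PAN,[529.3,251.4,.139]): R,t=frame(*F); print(((proj(c,BOX@R.T+t)-[120,240])*2).round().tolist()); print((e-[0,0,8]-t)@R)
c=r.get_calibration('wrist'); im=r.grab_frame('wrist'); cv2.imwrite('pics/w3.png',im[:,:,::-1]); R,t=frame(*PAN); print(proj(c,BOX@R.T+t).round().tolist(),proj(c,[e,e-[0,0,8]]))
E
```

```text
[563.38813545 275.92521441  81.17371122] [ 0.14207422  0.30645849 -0.19943219]
[[148. 117.]
 [149. 121.]
 [138.  87.]]
[[245.0, 183.0], [251.0, 173.0], [193.0, 190.0], [200.0, 179.0], [156.0, 120.0], [161.0, 109.0], [100.0, 121.0], [105.0, 110.0]]
[38.84476528 46.49007151 11.7616615 ]
[[243.0, 182.0], [249.0, 172.0], [192.0, 190.0], [198.0, 178.0], [153.0, 120.0], [159.0, 109.0], [97.0, 122.0], [103.0, 110.0]]
[37.15739473 45.64954681 12.76335983]
[[156.0, 287.0], [152.0, 306.0], [66.0, 223.0], [58.0, 252.0], [356.0, 287.0], [357.0, 307.0], [377.0, 224.0], [379.0, 253.0]] [[321.58027581 291.77064071]
 [321.43533517 284.63777623]]
```

View pics/w3.png

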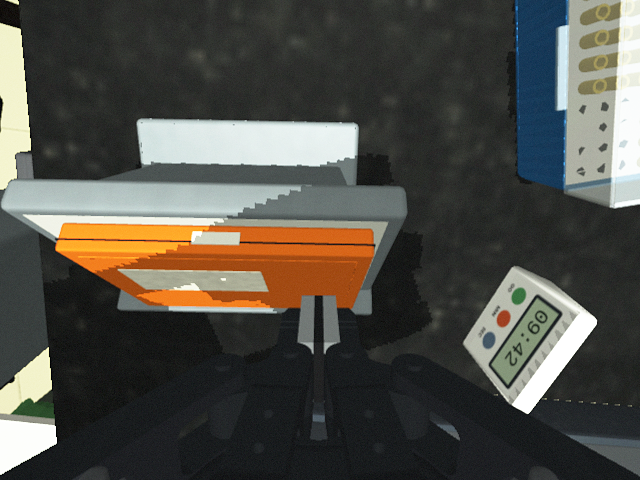

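```bash
python3 - <<'E'
from h import *
from rig import r
s=r.sense(); e=s['eef_pos']; print(r.tip_reach, s['opening'], s['contact_force'])
R=Ro.from_euler('xyz',s['tcp_rot']).as_matrix(); c=r.get_calibration('wrist'); Rc=cv2.Rodrigues(c['rvec'])[0]
print('cam in tool',R.T@(-Rc.T@c['tvec']-e),'axis',R.T@Rc[2])
L=np.array([[x,y,z] for x in(-11,0,11) for y in (-10,10) for z in(8,0,-11,-25)],float)
for l,q in zip(L,proj(c,L@R.T+e)): print(l,q.round())
im=cv2.imread('pics/scene1.png')[255:315,160:240]; cv2.imwrite('pics/m3.png',cv2.resize(im,(800,600),interpolation=cv2.INTER_CUBIC))
c=r.get_calibration('scene'); 
for l,q in zip(L,proj(c,L@R.T+e)): print(l,((q-[160,255])*10).round())
E
```

```text
8.0 -0.0003584130904991582 [ 0.79147354 -0.23249448  0.6464113 ]
cam in tool [  76.07994801   -1.53611204 -163.31660089] axis [-3.01580908e-01  2.20369190e-04  9.53440563e-01]
[-11. -10.   8.] [301. 305.]
[-11. -10.   0.] [300. 313.]
[-11. -10. -11.] [299. 325.]
[-11. -10. -25.] [297. 343.]
[-11.  10.   8.] [342. 305.]
[-11.  10.   0.] [343. 313.]
[-11.  10. -11.] [344. 325.]
[-11.  10. -25.] [347. 343.]
[  0. -10.   8.] [300. 285.]
[  0. -10.   0.] [300. 292.]
[  0. -10. -11.] [299. 303.]
[  0. -10. -25.] [297. 319.]
[ 0. 10.  8.] [342. 285.]
[ 0. 10.  0.] [343. 292.]
[  0.  10. -11.] [345. 303.]
[  0.  10. -25.] [347. 319.]
[ 11. -10.   8.] [300. 263.]
[ 11. -10.   0.] [299. 269.]
[ 11. -10. -11.] [298. 279.]
[ 11. -10. -25.] [296. 293.]
[11. 10.  8.] [343. 263.]
[11. 10.  0.] [344. 269.]
[ 11.  10. -11.] [345. 279.]
[ 11.  10. -25.] [348. 293.]
[-11. -10.   8.] [423. 444.]
[-11. -10.   0.] [416. 421.]
[-11. -10. -11.] [407. 389.]
[-11. -10. -25.] [396. 348.]
[-11.  10.   8.] [348. 391.]
[-11.  10.   0.] [341. 368.]
[-11.  10. -11.] [332. 336.]
[-11.  10. -25.] [319. 295.]
[  0. -10.   8.] [382. 482.]
[  0. -10.   0.] [375. 460.]
[  0. -10. -11.] [366. 428.]
[  0. -10. -25.] [354. 387.]
[ 0. 10.  8.] [307. 429.]
[ 0. 10.  0.] [300. 406.]
[  0.  10. -11.] [290. 375.]
[  0.  10. -25.] [277. 333.]
[ 11. -10.   8.] [341. 522.]
[ 11. -10.   0.] [334. 499.]
[ 11. -10. -11.] [324. 468.]
[ 11. -10. -25.] [312. 427.]
[11. 10.  8.] [266. 468.]
[11. 10.  0.] [259. 445.]
[ 11.  10. -11.] [248. 414.]
[ 11.  10. -25.] [235. 372.]
```

View pics/m3.png

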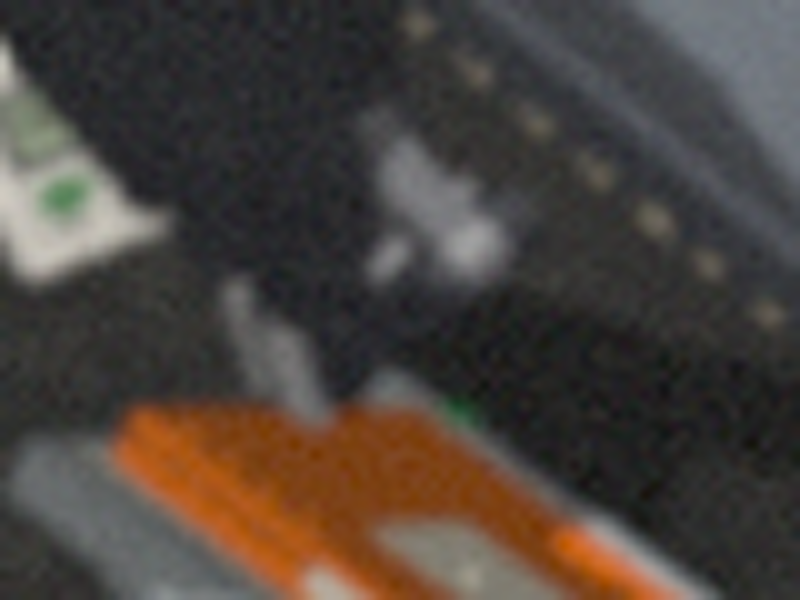

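Both views put the visible fingertip about 20 mm higher than tip_reach implies. It is over the case's far part and not touching it: the pads' +x edge ends at about row 297 in the wrist view, and at about (187,297) px in the scene view. I'll probe gently by descending onto the case.

carry_out(
  targets=[
    {"dp": [0,0,2],"yaw": 0},
    {"dp": [0,0,4],"yaw": 0},
    {"dp": [0,0,6],"yaw": 0},
    {"dp": [0,0,6],"yaw": 0},
  ],
)

```text
clock: 5.15
eef_pos: [563.0, 275.8, 74.8]
tcp_rot: [-3.141, 0.0, 1.702]
contact_force: [0.9, -0.2, 0.7]
opening: -0.003
grasp_force: 0.0
```

carry_out(
  targets=[
    {"dp": [0,0,1.5],"yaw": 0},
    {"dp": [0,0,3],"yaw": 0},
    {"dp": [0,0,4.5],"yaw": 0},
    {"dp": [0,0,4.5],"yaw": 0},
  ],
)

```text
clock: 5.65
eef_pos: [563.0, 275.8, 70.4]
tcp_rot: [-3.141, 0.0, 1.702]
contact_force: [0.0, -0.2, -0.3]
opening: 0.001
grasp_force: 0.0
```

carry_out(
  targets=[
    {"dp": [0,0,1.5],"yaw": 0},
    {"dp": [0,0,3],"yaw": 0},
    {"dp": [0,0,4.5],"yaw": 0},
    {"dp": [0,0,4.5],"yaw": 0},
  ],
)

```text
clock: 6.15
eef_pos: [563.0, 275.8, 65.9]
tcp_rot: [-3.141, 0.0, 1.702]
contact_force: [0.1, 0.4, 0.5]
opening: 0.0
grasp_force: 0.0
```

carry_out(
  targets=[
    {"dp": [0,0,1.5],"yaw": 0},
    {"dp": [0,0,3],"yaw": 0},
    {"dp": [0,0,3],"yaw": 0},
  ],
)

```text
clock: 6.52
eef_pos: [563.2, 275.8, 63.1]
tcp_rot: [3.142, 0.0, 1.702]
contact_force: [-0.3, -1.0, 1.1]
opening: -0.006
grasp_force: 0.5
```

carry_out(
  targets=[
    {"dp": [0,0,1],"yaw": 0},
    {"dp": [0,0,2],"yaw": 0},
    {"dp": [0,0,2],"yaw": 0},
  ],
)

```text
clock: 6.9
eef_pos: [563.6, 275.6, 62.4]
tcp_rot: [3.141, 0.0, 1.702]
contact_force: [-2.7, -4.7, 13.7]
opening: 0.002
grasp_force: 5.7
```

Contact comes at TCP z ≈ 63, so the shut tips end about 21 mm *above* the stated TCP. I'll use that offset from here on. Now I lift, go back past the far end, and lower to TCP 50 (13 mm below the case's face, about 5 mm above the panel).

carry_out(
  targets=[
    {"dp": [0,0,-12],"yaw": 0},
    {"dp": [0,15,-15],"yaw": 0},
    {"dp": [0,35,-15],"yaw": 0},
    {"dp": [0,52,-15],"yaw": 0},
    {"dp": [0,54,-5],"yaw": 0},
    {"dp": [0,54,6],"yaw": 0},
    {"dp": [0,54,12],"yaw": 0},
    {"dp": [0,54,12],"yaw": 0},
  ],
)

```text
clock: 7.9
eef_pos: [615.7, 282.7, 48.2]
tcp_rot: [-3.14, 0.0, 1.702]
contact_force: [0.2, -0.2, -0.8]
opening: 0.003
grasp_force: 0.0
```

```bash
python3 - <<'E'
from h import *
from rig import r
s=r.sense(); print(s['eef_pos'],s['contact_force'])
for x in (90,30,18): T=pt(PAN,x,32); print(x,go(s,[T[0],T[1],50],PAN[2]))
E
```

```text
[615.73313446 282.68181373  48.17572639] [ 0.23252059 -0.18459255 -0.76490528]
90 (array([-0.4, -1.6, -1.8]), np.float64(0.3), 'q6 after ~', np.float64(0.2966051716619673))
30 (array([ -0.1, -61.6,  -1.7]), np.float64(0.3), 'q6 after ~', np.float64(0.2966051716619673))
18 (array([ -0. , -73.6,  -1.7]), np.float64(0.3), 'q6 after ~', np.float64(0.2966051716619673))
```

carry_out(
  targets=[
    {"dp": [0,-5,-2],"yaw": 0},
    {"dp": [0,-10,-2],"yaw": 0},
    {"dp": [0,-15,-2],"yaw": 0},
    {"dp": [0,-20,-2],"yaw": 0},
    {"dp": [0,-25,-2],"yaw": 0},
    {"dp": [0,-30,-2],"yaw": 0},
    {"dp": [0,-35,-2],"yaw": 0},
    {"dp": [0,-40,-2],"yaw": 0},
    {"dp": [0,-45,-2],"yaw": 0},
    {"dp": [0,-50,-2],"yaw": 0},
    {"dp": [0,-50,-2],"yaw": 0},
  ],
)

```text
clock: 9.28
eef_pos: [566.6, 276.3, 51.1]
tcp_rot: [-3.141, 0.0, 1.702]
contact_force: [0.4, 0.1, 0.2]
opening: -0.002
grasp_force: 0.3
```

```bash
cat >> h.py <<'E'
def look(r,tag):
    c=r.get_calibration('scene'); im=r.grab_frame('scene'); cv2.imwrite(f'pics/scene_{tag}.png',im[:,:,::-1]); h=mask(im,'o',(150,270,300,370)); p,e=fitbox([(c,h)],PAN); d=p[:2]-[529.55,251.43]; print('scene',p,e,'moved along',d@[np.cos(.13),np.sin(.13)],'across',d@[-np.sin(.13),np.cos(.13)])
    c=r.get_calibration('wrist'); im=r.grab_frame('wrist'); cv2.imwrite(f'pics/wrist_{tag}.png',im[:,:,::-1]); h=mask(im,'o',(0,0,640,480)); print('wrist',h.min(0),h.max(0),fitbox([(c,h)],p))
E
python3 - <<'E'
from h import *
from rig import r
s=r.sense(); print(s['eef_pos'],s['contact_force']); look(r,'a')
E
```

```text
[566.58855509 276.30154597  51.08818823] [0.44235367 0.10875502 0.2435327 ]
scene [4.95741792e+02 2.47906852e+02 1.32222856e-01] 0.0462893154333095 moved along -33.97965108587057 across 0.889278933597512
wrist [  0. 248.] [291. 334.] (array([4.97555712e+02, 2.46021291e+02, 1.12836932e-01]), np.float64(0.22738340488196784))
```

carry_out(
  targets=[
    {"dp": [0,-5,0],"yaw": 0},
    {"dp": [0,-10,0],"yaw": 0},
    {"dp": [0,-15,0],"yaw": 0},
    {"dp": [0,-20,0],"yaw": 0},
    {"dp": [0,-25,0],"yaw": 0},
    {"dp": [0,-25,0],"yaw": 0},
    {"dp": [0,-25,0],"yaw": 0},
  ],
)

```text
clock: 10.25
eef_pos: [542.0, 272.9, 51.0]
tcp_rot: [-3.141, 0.0, 1.702]
contact_force: [0.8, -0.7, -0.1]
opening: -0.001
grasp_force: 0.1
```

```bash
python3 - <<'E'
from h import *
from rig import r
s=r.sense(); print(s['eef_pos'],s['contact_force']); look(r,'b')
im=cv2.imread('pics/scene_b.png')[260:380,120:280]; cv2.imwrite('pics/m4.png',cv2.resize(im,(800,600),interpolation=cv2.INTER_CUBIC))
E
```

```text
[541.95303822 272.94179936  50.9704298 ] [ 0.76932668 -0.68648692 -0.08864653]
scene [4.70684189e+02 2.45117438e+02 1.30894360e-01] 0.03990941730236608 moved along -59.18741890193301 across 1.3717232437183118
wrist [  0. 245.] [291. 333.] (array([4.71656979e+02, 2.43296167e+02, 1.09409363e-01]), np.float64(0.225189549410861))
```

View pics/m4.png

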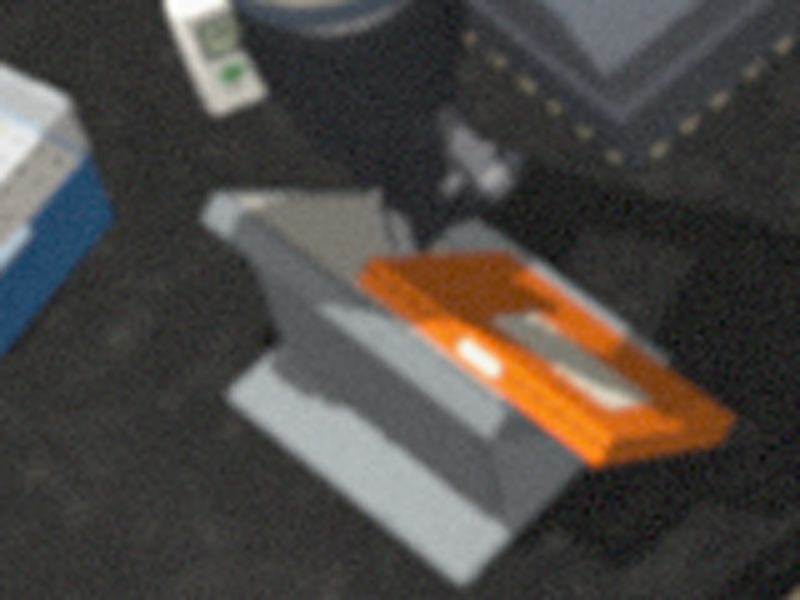

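The overhang is about 41 mm: the orange near end sits at about (700,440) in the 5x crop, well past the panel end, and the case lies flat. Next I straddle the upper edge of the overhang with the fingers closing across the slope, stand the case up with the left finger, and clamp it.

carry_out(
  targets=[
    {"dp": [0,4,-5],"yaw": 0},
    {"dp": [0,6,-50],"yaw": 0},
    {"dp": [0,0,-105],"yaw": 8},
    {"dp": [0,-30,-110],"yaw": 18},
    {"dp": [0,-60,-110],"yaw": 28},
    {"dp": [0,-90,-110],"yaw": 38},
    {"dp": [0,-115,-110],"yaw": 48},
    {"dp": [0,-125,-110],"yaw": 58},
    {"dp": [0,-125,-110],"yaw": 68},
    {"dp": [0,-125,-110],"yaw": 78},
    {"dp": [0,-125,-110],"yaw": 88},
    {"dp": [0,-125,-110],"yaw": 90},
  ],
  fingers=0.13,
  grip_force=20,
)

```text
clock: 11.85
eef_pos: [418.6, 256.8, 161.4]
tcp_rot: [-3.142, -0.0, 0.131]
contact_force: [0.3, -0.3, 0.5]
opening: 0.564
grasp_force: 0.0
```

```bash
cat >> h.py <<'E'
def P(F,x,Yh,z):  # x along ledge, Yh horizontal across (to the left), z world height
    p=pt(F,x,0); n=np.array([-np.sin(F[2]),np.cos(F[2]),0]); q=p+Yh*n; q[2]=z; return q
E
python3 - <<'E'
from h import *
from rig import r
s=r.sense(); print(s['eef_pos'],s['opening'],s['qpos'])
for z in(120,56): print(go(s,P(PAN,-100,39,z),PAN[2]+np.pi/2))
c=r.get_calibration('wrist'); im=r.grab_frame('wrist'); cv2.imwrite('pics/w5.png',im[:,:,::-1]); h=mask(im,'o',(0,0,640,480)); print(h.min(0),h.max(0),fitbox([(c,h)],[470.6,245,.13]))
E
```

```text
[418.58089414 256.76538322 161.3693297 ] 0.563928262035456 [ 5.47173794e-01  2.03721119e-01  1.96360717e+00 -9.05893149e-07
  9.74109616e-01  1.98715152e+00]
(array([  7.3, -18.8,  41.4]), np.float64(0.2), 'q6 after ~', np.float64(1.9871515242784648))
(array([  7.3, -18.8, 105.4]), np.float64(0.2), 'q6 after ~', np.float64(1.9871515242784648))
[245.  50.] [358. 267.] (array([4.69878964e+02, 2.43681818e+02, 1.26833994e-01]), np.float64(0.01934243713931083))
```

carry_out(
  targets=[
    {"dp": [7,-19,10],"yaw": 0},
    {"dp": [7,-19.5,30],"yaw": 0},
    {"dp": [7,-19.5,60],"yaw": 0},
    {"dp": [7,-19.5,80],"yaw": 0},
    {"dp": [7,-19.5,92],"yaw": 0},
    {"dp": [7,-19.5,99],"yaw": 0},
    {"dp": [7,-19.5,105],"yaw": 0},
    {"dp": [7,-19.5,105],"yaw": 0},
  ],
)

```text
clock: 12.9
eef_pos: [422.8, 277.1, 56.1]
tcp_rot: [-3.142, -0.0, 0.132]
contact_force: [-0.6, 0.8, -0.3]
opening: 0.564
grasp_force: 0.0
```

```bash
python3 - <<'E'
from h import *
from rig import r
s=r.sense(); print(s['eef_pos'],s['contact_force'],s['opening'],go(s,P(PAN,-100,39,56),PAN[2]+np.pi/2),go(s,P(PAN,-100,-1,71),PAN[2]+np.pi/2))
E
```

```text
[422.8384171  277.0830946   56.07329409] [-0.55365314  0.77395065 -0.33863049] 0.5639515760261549 (array([0.4, 0.8, 0.1]), np.float64(0.3), 'q6 after ~', np.float64(2.0163178716240107)) (array([  0.2,  40.8, -14.9]), np.float64(0.3), 'q6 after ~', np.float64(2.0163178716240107))
```

carry_out(
  targets=[
    {"dp": [0,0,0],"yaw": 0},
    {"dp": [0,0,0],"yaw": 0},
    {"dp": [0,4,-2],"yaw": 0},
    {"dp": [0,8,-5],"yaw": 0},
    {"dp": [0,12,-8],"yaw": 0},
    {"dp": [0,16,-11],"yaw": 0},
    {"dp": [0,20,-13],"yaw": 0},
    {"dp": [0,24,-15],"yaw": 0},
    {"dp": [0,28,-16],"yaw": 0},
    {"dp": [0,32,-17],"yaw": 0},
    {"dp": [0,36,-18],"yaw": 0},
    {"dp": [0,36,-18],"yaw": 0},
  ],
  fingers=-0.25,
)

```text
clock: 14.4
eef_pos: [427.5, 241.0, 74.1]
tcp_rot: [3.142, 0.0, 0.131]
contact_force: [0.0, 0.3, 0.2]
opening: 0.374
grasp_force: 0.1
```

```bash
cat >> h.py <<'E'
def fitfree(views,p0,names=None):
    """free fit: X,Y, yaw, tilt, height of case lower underside edge centre"""
    def cost(q):
        R=(Ro.from_euler('z',q[2]/300)*Ro.from_euler('x',q[3]/100)).as_matrix(); t=np.array([q[0],q[1],q[4]]); e=0
        for c,h in views:
            g=hull(proj(c,BOX@R.T+t)); a=abs(cv2.contourArea(h)); b=abs(cv2.contourArea(g)); i=cv2.intersectConvexConvex(h,g)[0]; e+=1-i/(a+b-i+1e-9)
        return e
    q=np.array([p0[0],p0[1],p0[2]*300,p0[3]*100,p0[4]],float)
    for _ in range(4):
        s=minimize(cost,q,method='Nelder-Mead',options=dict(initial_simplex=np.vstack([q]+[q+12*e for e in np.eye(5)]),xatol=.05,fatol=1e-5,maxiter=1500)); q=s.x
    return np.array([q[0],q[1],q[2]/300,np.degrees(q[3]/100),q[4]]).round(3),round(s.fun,3)
def seefree(r,p0,names=('wrist','scene'),roi=(0,0,640,480),tag='x'):
    V=[]
    for n in names:
        c=r.get_calibration(n); im=r.grab_frame(n); cv2.imwrite(f'pics/{n}_{tag}.png',im[:,:,::-1]); h=mask(im,'o',roi if n!='wrist' else (0,0,640,480)); V.append((c,h)); print(n,h.min(0),h.max(0),cv2.contourArea(h)); print(n,fitfree([(c,h)],p0))
    print('joint',fitfree(V,p0))
E
python3 - <<'E'
from h import *
from rig import r
s=r.sense(); print(s['eef_pos'],s['contact_force'],s['opening'],s['grasp_force'])
seefree(r,[469.9,243.7,.127,1.4,34],roi=(150,230,320,370),tag='c')
E
```

```text
[427.47522091 240.97864686  74.08487853] [0.03495489 0.28084721 0.21377879] 0.3738196677023028 0.09813128745008726
wrist [258.   3.] [340. 397.] 26147.5
wrist (array([4.70019e+02, 2.46966e+02, 1.29000e-01, 8.06070e+01, 3.42340e+01]), np.float64(0.013))
scene [205. 290.] [229. 317.] 350.0
scene (array([ 1.193384e+03, -7.414000e+01, -1.920000e-01,  2.293410e+02,
       -1.012056e+03]), np.float64(0.212))
joint (array([4.70232e+02, 2.46873e+02, 1.28000e-01, 8.05700e+01, 3.47630e+01]), np.float64(0.717))
```

The wrist fit (IoU 0.987) shows the case stood up to 80.6° in the groove, as planned. Now I clamp it and lift.

carry_out(
  targets=[
    {"dp": [0,2,-1],"yaw": 0},
    {"dp": [0,4,-2],"yaw": 0},
    {"dp": [0,4,-2],"yaw": 0},
    {"dp": [0,4,-2],"yaw": 0},
    {"dp": [0,4,-2],"yaw": 0},
    {"dp": [0,4,-2],"yaw": 0},
    {"dp": [0,4,-2],"yaw": 0},
    {"dp": [0,4,-2],"yaw": 0},
  ],
  fingers=-1,
  grip_force=60,
)

```text
clock: 15.5
eef_pos: [428.0, 237.3, 76.1]
tcp_rot: [3.142, 0.0, 0.131]
contact_force: [-0.3, -0.1, -2.1]
opening: 0.131
grasp_force: 61.1
```

```bash
python3 - <<'E'
from h import *
from rig import r
s=r.sense(); print(s['eef_pos'],s['contact_force'],s['opening'],s['grasp_force'])
seefree(r,[470,245,.127,1.5,35],names=('wrist',),tag='d')
E
```

```text
[428.00396947 237.34168064  76.06643414] [-0.30854409 -0.0580735  -2.0774874 ] 0.1310723176402328 61.092774868011475
wrist [296.   1.] [341. 396.] 16050.5
wrist (array([4.71238e+02, 2.42983e+02, 1.30000e-01, 8.67410e+01, 3.64300e+01]), np.float64(0.018))
joint (array([4.71238e+02, 2.42983e+02, 1.30000e-01, 8.67410e+01, 3.64300e+01]), np.float64(0.018))
```

carry_out(
  targets=[
    {"dp": [0,0,-8],"yaw": 0},
    {"dp": [0,0,-20],"yaw": 0},
    {"dp": [0,0,-40],"yaw": 0},
    {"dp": [0,0,-65],"yaw": 0},
    {"dp": [0,0,-90],"yaw": 0},
    {"dp": [0,0,-110],"yaw": 0},
    {"dp": [0,0,-115],"yaw": 0},
    {"dp": [0,0,-115],"yaw": 0},
  ],
)

```text
clock: 16.55
eef_pos: [428.0, 237.3, 191.3]
tcp_rot: [-3.141, -0.001, 0.131]
contact_force: [0.2, -0.8, -2.0]
opening: 0.129
grasp_force: 61.1
```

```bash
python3 - <<'E'
from h import *
from rig import r
s=r.sense(); print(s['eef_pos'],s['contact_force'],s['opening'],s['grasp_force'])
seefree(r,[471,243,.13,1.53,145],names=('wrist',),tag='e')
print(go(s,P(STA,-84,70,190),STA[2]+np.pi/2))
E
```

```text
[428.03225702 237.32599862 191.32641048] [ 0.22561683 -0.80884635 -1.98716305] 0.12945792867003664 61.14438772201538
wrist [296.   1.] [342. 396.] 16176.0
wrist (array([4.70725e+02, 2.47066e+02, 1.29000e-01, 8.94000e+01, 1.51972e+02]), np.float64(0.015))
joint (array([4.70725e+02, 2.47066e+02, 1.29000e-01, 8.94000e+01, 1.51972e+02]), np.float64(0.015))
(array([-57.5, 428.8,   1.2]), np.float64(19.8), 'q6 after ~', np.float64(1.942604445838108))
```

The case is held (contact weight 2 N) and vertical. Next I carry it across.

carry_out(
  targets=[
    {"dp": [-2,15,0],"yaw": 0},
    {"dp": [-7,50,0],"yaw": 2},
    {"dp": [-13,95,0],"yaw": 4},
    {"dp": [-19,140,0],"yaw": 6},
    {"dp": [-25,185,0],"yaw": 8},
    {"dp": [-31,230,0],"yaw": 10},
    {"dp": [-37,275,0],"yaw": 12},
    {"dp": [-43,320,0],"yaw": 14},
    {"dp": [-49,365,0],"yaw": 16},
    {"dp": [-54,405,0],"yaw": 18},
    {"dp": [-57,425,0],"yaw": 20},
    {"dp": [-57,429,0],"yaw": 20},
  ],
)

```text
clock: 18.1
eef_pos: [426.6, -196.8, 190.4]
tcp_rot: [-3.142, 0.001, -0.22]
contact_force: [-0.1, 0.1, -1.6]
opening: 0.13
grasp_force: 61.2
```

carry_out(
  targets=[
    {"dp": [0,0,0],"yaw": 0},
    {"dp": [0,0,0],"yaw": 0},
  ],
)

```text
clock: 18.35
eef_pos: [427.4, -194.7, 190.9]
tcp_rot: [-3.141, 0.001, -0.217]
contact_force: [1.0, 0.5, -2.4]
opening: 0.133
grasp_force: 61.2
```

```bash
python3 - <<'E'
from h import *
from rig import r
s=r.sense(); print(s['eef_pos'],s['tcp_rot'],s['contact_force'],s['opening'])
c=r.get_calibration('wrist'); im=r.grab_frame('wrist'); cv2.imwrite('pics/w6.png',im[:,:,::-1]); pickle.dump(c,open('w6.pkl','wb'))
h=mask(im,'b',(0,0,640,480)); print(h.min(0),h.max(0),cv2.contourArea(h),h.astype(int).tolist()); R,t=frame(*STA); print(proj(c,BOX@R.T+t).round().tolist()); print(fitbox([(c,h)],STA))
E
```

```text
[ 427.44916867 -194.67552202  190.8967449 ] [-3.14131734e+00  5.25388225e-04 -2.16565163e-01] [ 0.99498532  0.45588011 -2.41576086] 0.1333180779735765
[340.   0.] [430. 204.] 15484.5 [[430, 30], [420, 145], [417, 178], [416, 186], [415, 187], [396, 193], [362, 202], [354, 204], [351, 204], [341, 202], [340, 201], [340, 185], [342, 105], [344, 37], [345, 4], [346, 0], [376, 0], [379, 1], [390, 5], [427, 21], [429, 22], [430, 24]]
[[401.0, 183.0], [414.0, 185.0], [335.0, 200.0], [350.0, 202.0], [411.0, 21.0], [426.0, 19.0], [338.0, -7.0], [355.0, -11.0]]
(array([ 4.90991550e+02, -2.84448338e+02, -2.26148834e-01]), np.float64(0.030817195455531965))
```

View pics/w6.png

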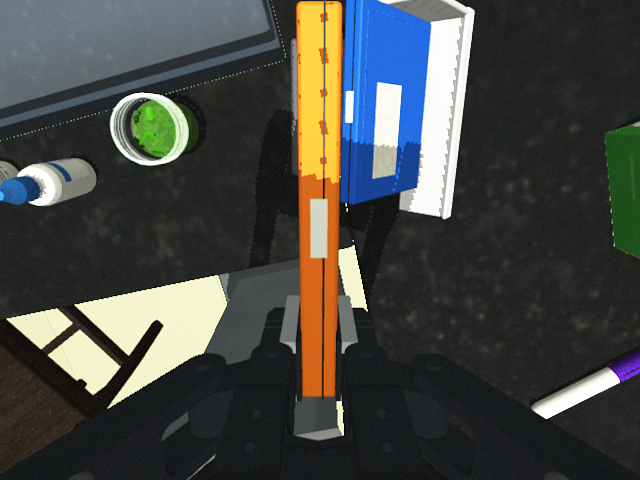

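The last picture shows the case gripped square. The blue case's near-lower corner is at (416,187) against a predicted (414,185), and the far one at (430,22) against (426,19). That moves the stand estimate about 2 mm, to (493, -283.5), yaw -0.222.

```bash
sed -i 's/STA=\[.*\]$/STA=[493.0,-283.5,-.222]/' h.py; python3 - <<'E'
from h import *
from rig import r
s=r.sense(); c=pickle.load(open('w6.pkl','rb')); R,t=frame(*STA); print(proj(c,BOX@R.T+t).round()[[0,1,2,3,4,5]].tolist())
print(s['eef_pos']); 
for z in(150,95): print(go(s,P(STA,-83,-13,z),STA[2]+np.pi/2))
E
```

```text
[[403.0, 184.0], [416.0, 186.0], [338.0, 201.0], [353.0, 203.0], [415.0, 23.0], [430.0, 20.0]]
[ 427.5683635  -194.68597936  191.00007207]
(array([-0.1, 85.2, 41. ]), np.float64(0.3), 'q6 after ~', np.float64(1.3566749680607362))
(array([-0.1, 85.2, 96. ]), np.float64(0.3), 'q6 after ~', np.float64(1.3566749680607362))
```

carry_out(
  targets=[
    {"dp": [0,25,0],"yaw": 0},
    {"dp": [0,55,0],"yaw": 0},
    {"dp": [0,80,5],"yaw": 0},
    {"dp": [0,85,20],"yaw": 0},
    {"dp": [0,85,40],"yaw": 0},
    {"dp": [0,85,60],"yaw": 0},
    {"dp": [0,85,76],"yaw": 0},
    {"dp": [0,85,88],"yaw": 0},
    {"dp": [0,85,94],"yaw": 0},
    {"dp": [0,85,96],"yaw": 0},
    {"dp": [0,85,96],"yaw": 0},
  ],
)

```text
clock: 19.77
eef_pos: [409.6, -278.6, 95.3]
tcp_rot: [3.141, -0.0, -0.218]
contact_force: [0.1, 0.1, -0.8]
opening: 0.127
grasp_force: 61.2
```

carry_out(
  targets=[
    {"dp": [0,0,1.5],"yaw": 0},
    {"dp": [0,0,3],"yaw": 0},
    {"dp": [0,0,4.5],"yaw": 0},
    {"dp": [0,0,6],"yaw": 0},
    {"dp": [0,0,6],"yaw": 0},
  ],
)

```text
clock: 20.4
eef_pos: [409.3, -278.4, 88.9]
tcp_rot: [-3.141, 0.0, -0.218]
contact_force: [-0.5, 0.0, -2.0]
opening: 0.128
grasp_force: 61.2
```

```bash
python3 - <<'E'
from h import *
from rig import r
s=r.sense(); print(s['eef_pos'],s['contact_force'],s['opening'],go(s,P(STA,-83,-13,87),STA[2]+np.pi/2))
E
```

```text
[ 409.26037717 -278.37412189   88.9410771 ] [-0.4750455   0.00958783 -1.98287105] 0.1276629307493938 (array([-0.2, -0.4,  1.9]), np.float64(0.2), 'q6 after ~', np.float64(1.188176380981713))
```

Still just above the ledge, so I continue in small steps.

carry_out(
  targets=[
    {"dp": [0,0,1],"yaw": 0},
    {"dp": [0,0,2],"yaw": 0},
    {"dp": [0,0,3],"yaw": 0},
    {"dp": [0,0,3],"yaw": 0},
  ],
)

```text
clock: 20.9
eef_pos: [409.5, -278.4, 86.1]
tcp_rot: [-3.142, -0.0, -0.218]
contact_force: [0.7, 0.1, -0.2]
opening: 0.127
grasp_force: 61.4
```

carry_out(
  targets=[
    {"dp": [0,0,0.7],"yaw": 0},
    {"dp": [0,0,1.4],"yaw": 0},
    {"dp": [0,0,1.4],"yaw": 0},
  ],
)

```text
clock: 21.28
eef_pos: [409.5, -278.3, 85.5]
tcp_rot: [-3.141, -0.0, -0.218]
contact_force: [-3.9, 3.1, 12.1]
opening: 0.133
grasp_force: 63.3
```

carry_out(
  targets=[
    {"dp": [0,0,-1],"yaw": 0},
    {"dp": [0,-2,-1],"yaw": 0},
    {"dp": [0,-5,0],"yaw": 0},
    {"dp": [0,-9,2],"yaw": 0},
    {"dp": [0,-13,4],"yaw": 0},
    {"dp": [0,-17,6],"yaw": 0},
    {"dp": [0,-21,8],"yaw": 0},
    {"dp": [0,-25,11],"yaw": 0},
    {"dp": [0,-29,13],"yaw": 0},
    {"dp": [0,-33,15],"yaw": 0},
    {"dp": [0,-38,17],"yaw": 0},
    {"dp": [0,-43,19],"yaw": 0},
  ],
  fingers=0.13,
  grip_force=20,
)

```text
clock: 22.78
eef_pos: [418.7, -236.1, 65.6]
tcp_rot: [3.142, -0.0, -0.218]
contact_force: [-0.1, -0.3, 1.2]
opening: 0.571
grasp_force: 0.0
```

```bash
python3 - <<'E'
from h import *
from rig import r
s=r.sense(); print(s['eef_pos'],s['contact_force'],s['opening'],s['grasp_force'])
p=pt(STA,-40,0,12); print(p); seefree(r,[p[0],p[1],STA[2],S,p[2]],names=('wrist',),tag='f')
E
```

```text
[ 418.7264826  -236.14552404   65.57644765] [-0.14480116 -0.25057726  1.20560837] 0.5708542254155716 0.0
[ 451.95761746 -283.6597005    37.71345132]
wrist [254.   4.] [429. 388.] 52519.5
wrist (array([ 4.52605e+02, -2.84450e+02, -2.31000e-01,  5.02140e+01,
        3.64360e+01]), np.float64(0.005))
joint (array([ 4.52605e+02, -2.84450e+02, -2.31000e-01,  5.02140e+01,
        3.64360e+01]), np.float64(0.005))
```

The fit (IoU 0.995) shows the case leaning flush at 50.2°, at stand x ≈ -40. Next I withdraw upward, shut the fingers and move behind the near end.

carry_out(
  targets=[
    {"dp": [0,0,-15],"yaw": 0},
    {"dp": [0,0,-45],"yaw": 0},
    {"dp": [0,0,-85],"yaw": 0},
    {"dp": [-15,8,-90],"yaw": 0},
    {"dp": [-35,18,-90],"yaw": 0},
    {"dp": [-42,25,-90],"yaw": 0},
    {"dp": [-42,25,-90],"yaw": 0},
    {"dp": [-42,25,-90],"yaw": 0},
  ],
)

```text
clock: 23.82
eef_pos: [372.3, -251.9, 155.3]
tcp_rot: [-3.141, 0.0, -0.218]
contact_force: [0.0, 0.5, 0.2]
opening: 0.563
grasp_force: 0.0
```

carry_out(
  targets=[
    {"dp": [0,0,0],"yaw": 0},
    {"dp": [0,0,0],"yaw": 0},
    {"dp": [0,0,0],"yaw": 0},
  ],
  fingers=-1,
)

```text
clock: 24.2
eef_pos: [372.4, -251.7, 155.6]
tcp_rot: [-3.142, 0.0, -0.217]
contact_force: [-0.3, 0.5, 0.0]
opening: -0.003
grasp_force: 0.0
```

```bash
python3 - <<'E'
from h import *
from rig import r
s=r.sense(); print(s['eef_pos'],s['contact_force'],s['opening'])
p=pt(STA,-40,0,12); 
c=r.get_calibration('wrist'); im=r.grab_frame('wrist'); h=mask(im,'o',(0,0,640,480)); q,e=fitfree([(c,h)],[p[0],p[1],STA[2],S,p[2]]); R,t=frame(*STA); print(q,e,(np.array([q[0],q[1],q[4]])-t)@R)
print(go(s,P(STA,-125,5,54),STA[2]+np.pi/2))
E
```

```text
[ 372.40837772 -251.68031002  155.61443559] [-0.28817856  0.46418201  0.04873155] -0.003427549062286507
[ 4.46816e+02 -2.85463e+02 -2.26000e-01  4.28950e+01  1.53960e+01] 0.05 [-44.61838497 -18.95454286  -0.13064622]
(array([ -0.4,  -0.5, 101.6]), np.float64(0.3), 'q6 after ~', np.float64(1.1905055426521647))
```

carry_out(
  targets=[
    {"dp": [0,0,30],"yaw": 0},
    {"dp": [0,0,60],"yaw": 0},
    {"dp": [0,0,85],"yaw": 0},
    {"dp": [0,0,97],"yaw": 0},
    {"dp": [0,0,101],"yaw": 0},
    {"dp": [0,0,101],"yaw": 0},
  ],
)

```text
clock: 25.0
eef_pos: [372.6, -252.0, 55.1]
tcp_rot: [3.141, -0.0, -0.218]
contact_force: [-0.7, -0.5, -0.2]
opening: -0.001
grasp_force: 0.0
```

carry_out(
  targets=[
    {"dp": [5,0,0],"yaw": 0},
    {"dp": [10,0,0],"yaw": 0},
    {"dp": [15,0,0],"yaw": 0},
    {"dp": [20,0,0],"yaw": 0},
    {"dp": [25,0,0],"yaw": 0},
    {"dp": [30,0,0],"yaw": 0},
    {"dp": [35,0,0],"yaw": 0},
    {"dp": [35,0,0],"yaw": 0},
  ],
)

```text
clock: 26.0
eef_pos: [407.1, -259.6, 54.7]
tcp_rot: [3.141, -0.001, -0.218]
contact_force: [-0.1, -0.4, 0.8]
opening: 0.001
grasp_force: 0.5
```

```bash
cat >> h.py <<'E'
def chk(r,x0,names=('wrist','top')):
    s=r.sense(); p=pt(STA,x0,0,12); R,t=frame(*STA); print(s['clock'],s['eef_pos'],s['contact_force'],'tool in stand',(s['eef_pos']-t)@R)
    for n in names:
        c=r.get_calibration(n); im=r.grab_frame(n); cv2.imwrite(f"pics/{n}_{s['clock']:.2f}.png",im[:,:,::-1]); h=mask(im,'o',(0,0,640,480) if n=='wrist' else (380,180,500,310)); print(n,h.min(0),h.max(0),'pred',proj(c,BOX@R.T+p).min(0),proj(c,BOX@R.T+p).max(0))
        b=BOX+[0,0,12]; q,e=fitbox([(c,h)],STA,b); print(n,'fit',q,e,'dx along',(q[:2]-STA[:2])@[np.cos(STA[2]),np.sin(STA[2])])
E
python3 - <<'E'
from h import *
from rig import r
chk(r,-20)
E
```

```text
26.0 [ 407.06883619 -259.55403612   54.71344904] [-0.05063921 -0.40633354  0.78977078] tool in stand [-89.09477623  21.78422681  12.48587095]
wrist [145.   0.] [375. 343.] pred [ 123.78343697 -146.61074602] [375.86401798 346.60284636]
wrist fit [ 4.55013689e+02 -2.75811826e+02 -2.32768900e-01] 0.18064775135205313 dx along -38.74688021550805
top [428. 221.] [460. 274.] pred [427.30927855 221.27047066] [461.57775458 282.06027879]
top fit [ 4.80796194e+02 -2.78427543e+02 -2.10404823e-01] 0.1625858947580363 dx along -13.021171448823166
```

carry_out(
  targets=[
    {"dp": [4,0,0],"yaw": 0},
    {"dp": [8,0,0],"yaw": 0},
    {"dp": [12,0,0],"yaw": 0},
    {"dp": [15,0,0],"yaw": 0},
    {"dp": [17,0,0],"yaw": 0},
    {"dp": [17,0,0],"yaw": 0},
  ],
)

```text
clock: 26.85
eef_pos: [423.2, -263.1, 54.7]
tcp_rot: [3.142, -0.0, -0.218]
contact_force: [-1.4, -0.5, 0.5]
opening: -0.005
grasp_force: 0.6
```

carry_out(
  targets=[
    {"dp": [0.7,0,0],"yaw": 0},
    {"dp": [1.4,0,0],"yaw": 0},
    {"dp": [1.4,0,0],"yaw": 0},
  ],
)

```text
clock: 27.22
eef_pos: [424.4, -263.3, 54.7]
tcp_rot: [-3.142, -0.0, -0.218]
contact_force: [-2.8, -0.3, 0.7]
opening: 0.0
grasp_force: 1.0
```

```bash
python3 - <<'E'
from h import *
from rig import r
chk(r,-1)
E
```

```text
27.225 [ 424.39753195 -263.31806584   54.69541843] [-2.83817271 -0.31995601  0.66329115] tool in stand [-71.36257558  21.86284255  12.36412972]
wrist [145.   0.] [376. 343.] pred [ 123.25649822 -154.49084091] [376.4326137  343.03625326]
wrist fit [ 4.72200338e+02 -2.79976776e+02 -2.29783764e-01] 0.18044950677309113 dx along -21.064965707218736
top [430. 213.] [462. 266.] pred [429.30870853 212.89751371] [463.39254881 273.98798453]
top fit [ 5.00530961e+02 -2.83590746e+02 -2.02274859e-01] 0.17848939956518228 dx along 7.366124243208691
```

carry_out(
  targets=[
    {"dp": [0.7,0,0],"yaw": 0},
    {"dp": [1.4,0,0],"yaw": 0},
    {"dp": [1.4,0,0],"yaw": 0},
  ],
)

```text
clock: 27.7
eef_pos: [425.7, -263.6, 54.7]
tcp_rot: [-3.142, 0.0, -0.218]
contact_force: [-2.6, -0.5, 0.7]
opening: -0.001
grasp_force: 1.2
```

carry_out(
  targets=[
    {"dp": [0.7,0,0],"yaw": 0},
    {"dp": [1.4,0,0],"yaw": 0},
    {"dp": [1.4,0,0],"yaw": 0},
  ],
)

```text
clock: 28.08
eef_pos: [426.2, -263.6, 54.4]
tcp_rot: [-3.141, 0.002, -0.218]
contact_force: [-6.5, -1.0, 1.9]
opening: 0.001
grasp_force: 3.0
```

The force has risen to 6.5 N with almost no advance, so the case is at the stop. I'll back off, lift clear and verify.

carry_out(
  targets=[
    {"dp": [-3,0,0],"yaw": 0},
    {"dp": [-15,0,0],"yaw": 0},
    {"dp": [-35,0,-10],"yaw": 0},
    {"dp": [-40,0,-60],"yaw": 0},
    {"dp": [-40,0,-110],"yaw": 0},
    {"dp": [-60,-50,-150],"yaw": 0},
    {"dp": [-60,-100,-150],"yaw": 0},
    {"dp": [-60,-150,-150],"yaw": 0},
    {"dp": [-60,-190,-150],"yaw": 0},
    {"dp": [-60,-200,-150],"yaw": 0},
    {"dp": [-60,-200,-150],"yaw": 0},
  ],
)

```text
clock: 29.45
eef_pos: [411.6, -55.5, 204.7]
tcp_rot: [3.141, -0.0, -0.216]
contact_force: [-1.0, -0.5, -0.4]
opening: 0.0
grasp_force: 0.0
```

```bash
python3 - <<'E'
from h import *
from rig import r
chk(r,0,('top',))
c=r.get_calibration('top'); a=cv2.imread('pics/top0.png')[:,:,::-1].copy(); h0=mask(a,'b',(415,200,480,290)); R,t=frame(*STA)
print('blue start fit',fitbox([(c,h0)],STA))
im=r.grab_frame('top'); h=mask(im,'o',(380,180,500,310)); q,e=fitfree([(c,h)],[*pt(STA,0,0,12)[:2],STA[2],S,37.7]); print(q,e,(np.array([q[0],q[1],q[4]])-t)@R)
try: hb=mask(im,'b',(415,200,480,290)); print('blue visible',hb.min(0),hb.max(0),'before',h0.min(0),h0.max(0))
except Exception as x: print(x)
for n in('scene',):
    c=r.get_calibration(n); im=r.grab_frame(n); h=mask(im,'o',(350,130,460,230)); print(h.min(0),h.max(0)); g=proj(c,(BOX+[0,0,12])@R.T+t); print(g.min(0),g.max(0))
E
```

```text
29.45 [411.61013955 -55.51998057 204.68437552] [-1.04647345 -0.46371637 -0.44337179] tool in stand [-129.58933917  265.24335251  -44.34407308]
top [433. 213.] [462. 272.] pred [429.41375983 212.4575855 ] [463.48791014 273.56381935]
top fit [ 4.94593854e+02 -2.83467020e+02 -1.93662412e-01] 0.11735475314382837 dx along 1.5474782281481692
blue start fit (array([ 4.94451343e+02, -2.81598033e+02, -2.14059010e-01]), np.float64(0.04151340447132179))
[ 4.94072e+02 -2.95751e+02 -2.31000e-01  5.17960e+01  1.59820e+01] 0.053 [  3.74312928 -18.26822733  -0.03691105]
blue visible [428. 212.] [441. 250.] before [425. 212.] [457. 271.]
[396. 170.] [424. 195.]
[375.29364397 151.03248672] [427.2936047  197.69567891]
```

Seen by the same camera, the orange case is within about 1 mm of the blue one along the ledge. One wrist look from above will check flatness and yaw.

carry_out(
  targets=[
    {"dp": [0,40,-25],"yaw": 0},
    {"dp": [0,90,-50],"yaw": 0},
    {"dp": [0,140,-50],"yaw": 0},
    {"dp": [0,180,-50],"yaw": 0},
    {"dp": [0,190,-50],"yaw": 0},
    {"dp": [0,190,-50],"yaw": 0},
    {"dp": [0,190,-50],"yaw": 0},
  ],
)

```text
clock: 30.48
eef_pos: [370.7, -240.5, 254.5]
tcp_rot: [-3.141, 0.0, -0.218]
contact_force: [0.1, 0.1, 0.8]
opening: -0.001
grasp_force: 0.0
```

```bash
python3 - <<'E'
from h import *
from rig import r
R,t=frame(*STA); s=r.sense(); print(s['eef_pos'])
c=r.get_calibration('wrist'); im=r.grab_frame('wrist'); cv2.imwrite('pics/w9.png',im[:,:,::-1])
h=mask(im,'o',(0,0,640,480)); g=proj(c,(BOX+[0,0,12])@R.T+t); print(h.min(0),h.max(0),g.min(0),g.max(0))
q,e=fitfree([(c,h)],[*pt(STA,0,0,12)[:2],STA[2],S,37.7]); print(q,e,(np.array([q[0],q[1],q[4]])-t)@R); print(fitbox([(c,h)],STA,BOX+[0,0,12]))
hsv=cv2.cvtColor(im,cv2.COLOR_RGB2HSV); m=cv2.inRange(hsv,(105,140,60),(125,255,255)); ys,xs=np.nonzero(m[:,int(g[:,0].min())-40:int(g[:,0].max())+40]); print('blue px',len(xs), (xs.min()+int(g[:,0].min())-40,xs.max()+int(g[:,0].min())-40,ys.min(),ys.max()) if len(xs) else '')
gb=proj(c,BOX@R.T+t); print(gb.min(0),gb.max(0))
E
```

```text
[ 370.65890294 -240.49541817  254.52710606]
[272.   0.] [357. 128.] [267.38564198 -63.1164969 ] [357.96504361 127.61204673]
[ 4.85092e+02 -3.02637e+02 -2.29000e-01  2.75920e+01 -5.26260e+01] 0.031 [ -3.50032666 -76.41355175 -37.4771121 ]
(array([ 4.71055130e+02, -2.79767017e+02, -2.03940493e-01]), np.float64(0.2481316196347083))
blue px 1106 (np.int64(261), np.int64(275), np.int64(0), np.int64(128))
[255.4876908  -58.11804844] [346.16383982 127.32329371]
```

carry_out(
  targets=[
    {"dp": [25,0,0],"yaw": 0},
    {"dp": [60,0,0],"yaw": 0},
    {"dp": [80,0,0],"yaw": 0},
    {"dp": [80,0,0],"yaw": 0},
    {"dp": [80,0,0],"yaw": 0},
  ],
)

```text
clock: 31.15
eef_pos: [447.9, -257.9, 254.4]
tcp_rot: [-3.141, 0.001, -0.217]
contact_force: [-0.2, -0.2, -0.8]
opening: -0.0
grasp_force: 0.0
```

```bash
python3 - <<'E'
from h import *
from rig import r
R,t=frame(*STA); s=r.sense(); print(s['eef_pos'],s['contact_force'])
c=r.get_calibration('wrist'); im=r.grab_frame('wrist'); cv2.imwrite('pics/w10.png',im[:,:,::-1])
h=mask(im,'o',(0,0,640,480)); g=proj(c,(BOX+[0,0,12])@R.T+t); print(h.min(0),h.max(0),g.min(0),g.max(0))
q,e=fitfree([(c,h)],[*pt(STA,0,0,12)[:2],STA[2],S,37.7]); print(q,e,(np.array([q[0],q[1],q[4]])-t)@R); print(fitbox([(c,h)],STA,BOX+[0,0,12]))
g0=int(g[:,0].min())-30; m=mask(im,'b',(g0,0,int(g[:,0].max())+30,480)); print('blue',m.min(0),m.max(0)); gb=proj(c,BOX@R.T+t); print(gb.min(0),gb.max(0))
E
```

```text
[ 447.91737448 -257.85488404  254.39846072] [-0.24668219 -0.19119828 -0.78084139]
[275.  70.] [355. 230.] [271.16794151  68.05280838] [354.91529363 229.51443881]
[ 4.89886e+02 -2.92622e+02 -2.29000e-01  5.11360e+01  3.55760e+01] 0.007 [-1.02908854 -1.88887182 10.92578583]
(array([ 4.91587581e+02, -2.85094824e+02, -2.29616601e-01]), np.float64(0.027264737805517858))
blue [263.  71.] [277. 228.]
[260.12427984  69.26183148] [343.96375496 226.91512084]
```

The fit (IoU 0.993) gives a 51° tilt and a yaw matching the blue case, and its lower edge is at stand (-1, -2, 11) mm against an expected (0, 0, 12). The visible blue edge spans the same rows, so I hand it in.

```bash
python3 -c "
from rig import r
print(r.sign_off())"
```

```text
the job is handed in; nothing more can be done
None
```

The orange case is on the face of the blue case against the far stop, square to about 1 mm by the last camera fit, and the job is handed in at about 31 s; the verdict was not shown.

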